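# Fill the gaps in the weight row by height

## Task

On the wooden board the shortest and the tallest of a set of six steel weights already stand on the two end round marks. Pick up the four loose steel weights from the bench and stand each upright, centred on one of the four empty round marks, so that the row rises step by step in height from the shortest to the tallest. Leave the two end weights on their marks and do not disturb the blower, the vial or the roll of tape.

Things in the scene. Friction and masses are not known exactly. Their poses are not given: they have to be found in the camera images.
- board: fixed flat dark wooden board on the bench, 80 mm wide (its x) and 390 mm long (its y), top face 18 mm above the bench. Six pale disc-shaped marks with a black rim, 53 mm across, are inlaid flush on its top along its middle line (x = 0) at y = -155, -93, -31, +31, +93 and +155 mm in its frame. Origin at the centre of its underside; z up
- w_shortest: upright plain turned steel cylinder, 22 mm in diameter and 22 mm tall (the shortest of the set of six), about 65 g; a thin dark groove runs round it 7 mm below its top; origin at the centre of its underside, z up its axis; already stands on one end mark of the board (at y = +155 or -155 mm, it varies) and stays there
- w_tallest: upright plain turned steel cylinder, 46 mm in diameter and 72 mm tall (the tallest of the set of six), about 933 g; a thin dark groove runs round it 7 mm below its top; origin at the centre of its underside, z up its axis; already stands on the other end mark of the board and stays there
- w30: upright plain turned steel cylinder, 26 mm in diameter and 30 mm tall (second shortest of the set of six), about 124 g; a thin dark groove runs round it 7 mm below its top; origin at the centre of its underside, z up its axis; starts loose on the bench top in front of the board, to be moved
- w40: upright plain turned steel cylinder, 31 mm in diameter and 40 mm tall (third shortest of the set of six), about 235 g; a thin dark groove runs round it 7 mm below its top; origin at the centre of its underside, z up its axis; starts loose on the bench top in front of the board, to be moved
- w50: upright plain turned steel cylinder, 36 mm in diameter and 50 mm tall (third tallest of the set of six), about 397 g; a thin dark groove runs round it 7 mm below its top; origin at the centre of its underside, z up its axis; starts loose on the bench top in front of the board, to be moved
- w60: upright plain turned steel cylinder, 41 mm in diameter and 60 mm tall (second tallest of the set of six), about 618 g; a thin dark groove runs round it 7 mm below its top; origin at the centre of its underside, z up its axis; starts loose on the bench top in front of the board, to be moved
- blower: bystander: dark blue rubber dust blower, round bulb 52 mm across with a nozzle on top, 88 mm tall, standing on the bench to the left; origin at the centre of its underside
- vial: bystander: small round screw vial with a blue cap, 28 mm across, 50 mm tall, standing on the bench beside the right-hand end of the board; origin at the centre of its underside
- tape_roll: bystander: roll of tan tape lying flat on the bench to the right, 98 mm across, 19 mm high; origin at the centre of its underside
Things that resemble listed ones, but are neither listed nor needed, are in the scene too. Leave any red or turquoise look-alike of the w50 alone.

How it is judged:
By the outcome, as a careful person would: the job done as asked, in the order asked, and still so for the second after the job is handed in, with the robot touching nothing.
It also fails if it takes over 99 s, if anything falls off the work surface, if the arm or the gripper's body presses on something with over 40 N, if the wrist force passes 120 N, or if a joint passes its speed limit or range.

## Robot

A 6-joint arm with a two-finger parallel gripper is mounted at the origin on the work surface; the furniture and walls round the work are solid. World frame = base frame: x ahead of the robot, y to its left, z up, the work surface at z = 0. Lengths are in m, angles in rad, forces in N, time in s.
With the tool pointing down it reaches from about 0.3 to 0.775 m from the base axis. Payload 14.6 kg.
Tool frame: the origin (TCP) lies at the very end of the fingers, on their centre line; the grasp point (between the pads) lies 19 mm behind it; z points along the fingers, y is the line along which they close (so a half turn about z gives the same grasp; the last joint's range is limited). The gripper opens to 94 mm and grips with 3 to 60 N. Pads are 16 mm wide; open, the fingers measure 119 mm over their backs; the gripper's body (75 mm by 177 mm) begins 78 mm behind the grasp point.
Start: joints at [-1.25, 0.3, 1.521, -0, 1.321, -0.067], TCP at [0.208, -0.509, 0.205] pointing down, gripper open.
Joint ranges: [-3.03, 3.03], [-0.79, 2.21], [0.23, 2.52], [-1.04, 4.18], [0, 3.07], [-2.55, 2.55]. Speed limits (rad/s): [2.22, 2.22, 2.57, 3.14, 3.14, 3.14].

## Interface

Orientations are given as [roll, pitch, yaw] about the fixed x, y, z axes, in that order (R = Rz(yaw) Ry(pitch) Rx(roll)).
In Python, from station import ctrl, camera, camera_info, finder gives the robot as it stands.
- The arm moves only by the tool carry_out, never from a script. Its argument "motion" is a list of rows, each a list of 2 entries, a list of its own where there are three numbers: the shift along the tool's x, y, z as a fraction of full scale, then the turn about the tool's z as a fraction of full scale. A call has 1 to 12 rows; each row is the pose to reach, as a shift and turn from the pose commanded when the call began, along the tool's axes at that moment, turning the shorter way round; what a row does not reach only later rows make up. Full scale, the value 1, is 200 mm for a shift and 360 degrees for a turn. A row lasts 1/10 s, in which the tool goes at most 50 mm and 8.59 degrees, less where a joint would pass 70% of its speed; a pose out of reach is approached as far as the arm can. A call with a number of a shift or a turn outside -1 to 1 is refused whole. A call with a gripper value outside its range is refused whole. "hand" is the closure, from -1 (fully open) to 1 (shut), set as the call begins (left out, the last holds). The fingers move at their own pace and stop on an object; "force" is the grip in N (left out, the last holds). Time passes only in rows, so rows that repeat a pose let the fingers close. It gives the time, the measured TCP pose, the force, the opening and the grip force at its end, in the units of the state.
- ctrl.get_obs(): the state, without advancing time (a new reading comes with each control period).
- camera(name): name is "side" or "top" or "wrist"; returns (picture, depth): 400x640x3 uint8, blue, green, red; 400x640 float32, m along the optical axis (not along the pixel's ray), 0 where there is no reading.
- camera_info(name): a dict with "camera_matrix" (3x3 intrinsics, pixels), "origin" and "attitude" of the camera in the world. Camera axes: x right, y down, z forward; pixel columns grow to the right and rows downward; lengths in m; the calibration is good to about 2 mm. A picture is of the moment at which its call begins: read the wrist's pose just before it. camera_info takes no time and is no camera call; for the wrist camera it gives the pose at the moment of the call.
- ctrl.hand_in(): hands the job in; it is judged then, once.
Trained networks look in the newest picture that a camera, given by its name, has taken for a name from the list of things; names that differ only in an ending like _2 or _b are one class to them, and where a whole thing is asked for, a point or a joint stands for the part that bears it (a point fixed in the world has none). Each returns a list of dicts, best first, with "conf" (0 to 1); they miss things now and then, are a little off and sometimes report something else, mostly with a low value. They report only what shows in the picture. A call takes as long as a camera call. They do not tell look-alikes from the thing itself.
- finder.boxes_of(camera, query): "location" ([column, row] in pixels, amid what is visible of it).
- finder.cut_out(camera, query): "mask" (400x640 bool, what is visible of it) and "location" ([column, row] in pixels, amid what is visible of it).
- finder.pinpoint(camera, query): "location" ([column, row] in pixels: a listed point, or the origin of a listed thing).
The state is a dict: "time_s": time; "qpos": joint angles; "joint_vel": joint speeds; "tau": joint torques, N m; "ee_pos": TCP position; "eef_rot": TCP orientation; "force": force on the tool from outside, world axes, zero at the start; "moment": the same for the moment, N m; "grip_width": finger opening in m; "grip_force": force on a finger pad.
Only numpy, scipy, OpenCV 4.12 (cv2) and the standard library are available. Lean on these libraries where they do the work, as an engineer would, in place of code of your own. Each camera call takes 0.05 s, during which the arm holds its last target. There are 200 camera calls.

## Working session

There is one attempt and no reset: what is moved stays moved. The work goes in short steps, Python scripts to look and compute and a tool call to move; the robot and the scene stay as the last step left them, time stands still between calls to the robot, and variables do not carry over. Pictures are saved under pics/ and viewed, at most 14 in all, crops included, and the job is handed in when it is done.

Besides the shell and the picture viewer there is one more tool, called after "Call:" as name(argument=value, ...) on one line, values as JSON. carry_out: Moves the arm, as the interface text tells. Its arguments: {"type":"object","properties":{"motion":{"type":"array","items":{"type":"array"}},"hand":{"type":"number"},"force":{"type":"number"}},"required":["motion"]}

```bash
mkdir -p pics
python3 - <<'E'
from station import ctrl,camera,camera_info,finder
import cv2,numpy as np
for n in ("top","side"):
    p,d=camera(n); cv2.imwrite(f"pics/{n}0.png",p); i=camera_info(n); print(n,i)
    if n=="top":
        for q in ("w30","w40","w50","w60","w_shortest","w_tallest","board","blower","vial","tape_roll"):
            print(q,[(np.round(r["location"]).tolist(),round(r["conf"],2)) for r in finder.boxes_of(n,q)])
print(ctrl.get_obs())
E
```

```text
top {'camera_matrix': array([[461.78603751,   0.        , 325.59477565],
       [  0.        , 461.78603751, 200.43385055],
       [  0.        ,   0.        ,   1.        ]]), 'origin': array([ 0.27839962, -0.00948025,  1.36480325]), 'attitude': array([-2.95915655, -0.00719219, -1.54370683])}
w30 [([299.0, 224.0], 0.67), ([291.0, 255.0], 0.67), ([256.0, 228.0], 0.6), ([271.0, 262.0], 0.56), ([323.0, 256.0], 0.55), ([237.0, 203.0], 0.48)]
w40 [([299.0, 224.0], 0.67), ([291.0, 255.0], 0.67), ([256.0, 228.0], 0.6), ([271.0, 262.0], 0.56), ([323.0, 256.0], 0.55), ([237.0, 203.0], 0.48)]
w50 [([299.0, 224.0], 0.67), ([291.0, 255.0], 0.67), ([256.0, 228.0], 0.6), ([271.0, 262.0], 0.56), ([323.0, 256.0], 0.55), ([237.0, 203.0], 0.48)]
w60 [([299.0, 224.0], 0.67), ([291.0, 255.0], 0.67), ([256.0, 228.0], 0.6), ([271.0, 262.0], 0.56), ([323.0, 256.0], 0.55), ([237.0, 203.0], 0.48)]
w_shortest []
w_tallest [([265.0, 174.0], 0.8), ([427.0, 185.0], 0.21)]
board [([324.0, 180.0], 0.82)]
blower [([183.0, 227.0], 0.84), ([346.0, 227.0], 0.31)]
vial []
tape_roll [([452.0, 211.0], 0.7)]
side {'camer
[... 276 characters left out ...]
4])}
{'time_s': 0.6, 'qpos': array([-1.24963063e+00,  2.99896364e-01,  1.52100583e+00,  2.72036001e-05,
        1.32067738e+00, -6.66248176e-02]), 'joint_vel': array([-8.93899482e-05, -1.11442624e-03,  1.72467897e-03,  2.40928388e-04,
        5.81576459e-04, -1.00390276e-03]), 'tau': array([-1.10039273e-03, -5.31483543e+01, -3.52829897e+01,  7.07831886e-02,
        2.13152234e-02, -8.56020002e-07]), 'ee_pos': array([ 0.20796865, -0.509159  ,  0.20544511]), 'eef_rot': array([ 3.14157785e+00, -2.54277834e-05,  3.87783779e-01]), 'force': array([-0.45746144,  0.95058009, -0.10109761]), 'moment': array([-0.01864945,  0.00272143,  0.00276425]), 'grip_force': 0.0, 'grip_width': 0.09377319114396514}
```

Run:
```python
import cv2
p=cv2.imread("pics/top0.png"); cv2.imwrite("pics/top0c.png",cv2.resize(p[140:290,140:500],None,fx=2.2,fy=2.2,interpolation=cv2.INTER_CUBIC))
```

```text
(no output)
```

View pics/top0c.png

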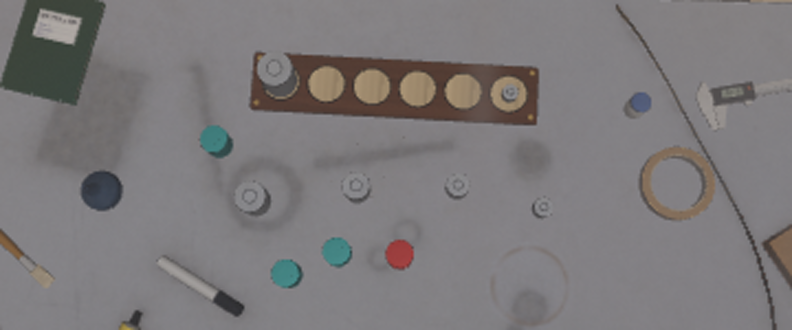

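View pics/side0.png

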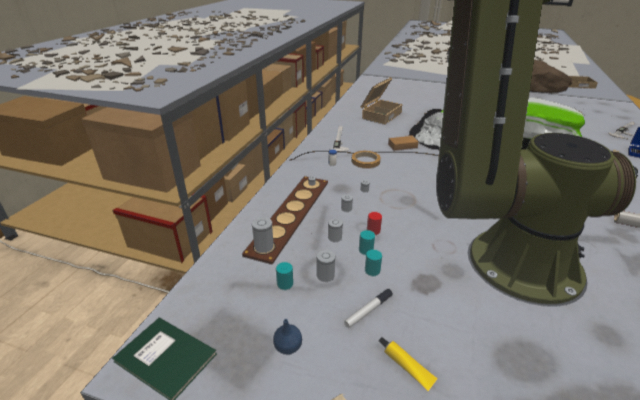

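```bash
cat > h.py <<'E'
from station import ctrl,camera,camera_info,finder
import cv2,numpy as np
from scipy.spatial.transform import Rotation as R
def cloud(n):
    p,d=camera(n); i=camera_info(n); K=i["camera_matrix"]
    v,u=np.indices(d.shape)
    P=np.stack([(u-K[0,2])/K[0,0]*d,(v-K[1,2])/K[1,1]*d,d],-1)
    W=P@R.from_euler("xyz",i["attitude"]).as_matrix().T+i["origin"]
    W[d==0]=np.nan
    return p,W,i
def ray(i,uv,z):
    K=i["camera_matrix"]; r=R.from_euler("xyz",i["attitude"]).apply(np.r_[(np.array(uv)-K[:2,2])/[K[0,0],K[1,1]],1])
    return i["origin"]+r*(z-i["origin"][2])/r[2]
E
python3 - <<'E'
from h import *
p,W,i=cloud("top")
z=W[...,2]; x=W[...,0]; y=W[...,1]
m=(z>.015)&(z<.13)&(x>.2)&(x<.75)&(abs(y)<.5)
print("bench z",np.nanmedian(z[(x>.3)&(x<.7)&(abs(y)<.4)]))
for zl,zh in ((.005,.014),(.014,.024),(.024,.13)):
    m=((z>zl)&(z<zh)&(x>.2)&(x<.8)&(abs(y)<.5)).astype(np.uint8)
    n,l,s,c=cv2.connectedComponentsWithStats(m)
    print(zl)
    for k in range(1,n):
        if s[k,4]<12: continue
        q=l==k; zt=np.nanpercentile(z[q],90); t=q&(z>zt-.005)
        print(s[k,4],c[k].round(),"top z %.3f"%zt,"ctr",np.nanmean(W[t],0).round(4),"mid",((np.nanmin(W[t],0)+np.nanmax(W[t],0))/2).round(4),p[t].mean(0).round())
# marks
hsv=cv2.cvtColor(p,cv2.COLOR_BGR2HSV); 
g=((abs(z-.018)<.008)&(p[...,2]>140)&(p[...,2].astype(int)-p[...,0]>25)).astype(np.uint8)
n,l,s,c=cv2.connectedComponentsWithStats(g)
for k in range(1,n):
    if s[k,4]>40: print("mark",s[k,4],c[k],ray(i,c[k],.018).round(4))
E
```

```text
bench z 0.000463723261249549
0.005
867 [169. 159.] top z 0.013 ctr [0.6412 0.4651 0.0112] mid [0.638  0.4586 0.0111] [79. 87. 81.]
299 [469. 185.] top z 0.012 ctr [ 0.589  -0.4444  0.0101] mid [ 0.581  -0.4506  0.0106] [112. 115. 119.]
17 [458. 204.] top z 0.013 ctr [ 0.5289 -0.4061  0.0114] mid [ 0.5276 -0.4072  0.0111] [89. 91. 95.]
21 [457. 219.] top z 0.013 ctr [ 0.4852 -0.4042  0.0105] mid [ 0.4821 -0.4027  0.0109] [86. 88. 94.]
91 [156. 263.] top z 0.013 ctr [0.3302 0.4738 0.0113] mid [0.3312 0.474  0.011 ] [118. 129. 138.]
14 [226. 264.] top z 0.014 ctr [0.3313 0.2712 0.0121] mid [0.331  0.271  0.0114] [121. 122. 125.]
14 [236. 270.] top z 0.014 ctr [0.3159 0.2419 0.0122] mid [0.3174 0.2415 0.0122] [106. 106. 109.]
57 [190. 306.] top z 0.013 ctr [0.21   0.3663 0.0109] mid [0.2114 0.3651 0.0106] [ 72. 138. 157.]
0.014
14 [428. 153.] top z 0.023 ctr [ 0.68   -0.318   0.0212] mid [ 0.6797 -0.3179  0.0209] [78. 83. 89.]
13 [173. 155.] top z 0.017 ctr [0.6533 0.4503 0.0157] mid [0.6523 0.4498 0.0161] [136. 141. 144.]
2779 [323. 180.] top z 0.022 ctr [ 0.5875 -0.0006  0.0193] mid [0
[... 1927 characters left out ...]
0037  0.0523] [ 63.  63. 153.]
16 [492. 251.] top z 0.031 ctr [ 0.391  -0.4964  0.028 ] mid [ 0.3888 -0.4956  0.0283] [ 76.  92. 113.]
135 [269. 264.] top z 0.053 ctr [0.3356 0.1413 0.051 ] mid [0.3345 0.1423 0.0528] [127. 128.  68.]
58 [197. 291.] top z 0.029 ctr [0.2542 0.3447 0.027 ] mid [0.2554 0.3434 0.03  ] [ 72. 129. 145.]
mark 183 [287.93442623 177.79234973] [0.5927 0.102  0.018 ]
mark 184 [308.63043478 178.89673913] [0.5911 0.0401 0.018 ]
mark 186 [329.32795699 180.02150538] [ 0.5894 -0.0219  0.018 ]
mark 185 [350.04324324 181.1027027 ] [ 0.5879 -0.0839  0.018 ]
mark 130 [370.55384615 182.25384615] [ 0.5861 -0.1453  0.018 ]
mark 145 [192.68965517 301.53103448] [0.2239 0.3576 0.018 ]
```

The row rises from right to left in the top picture. The tallest stands at (265,174), the shortest at (371,182), and the empty marks at (288,178), (309,179), (329,180) and (350,181). The loose steel weights are w60 (254,229), w50 (301,224), w40 (348,224) and w30 (387,234), and their measured heights fit. The red and teal ones are look-alikes.

Call:
carry_out(motion=[[[1, -0.65, 0], -0.188], [[1, -0.65, 0], -0.188], [[1, -0.65, 0], -0.188], [[1, -0.65, 0], -0.188], [[1, -0.65, 0], -0.188], [[1, -0.65, 0], -0.188], [[1, -0.65, 0], -0.188], [[1, -0.65, 0], -0.188], [[1, -0.65, 0], -0.188], [[1, -0.65, 0], -0.188], [[1, -0.65, 0], -0.188]], hand=-0.4, force=30)

```text
time_s: 1.75
ee_pos: [0.3439, -0.3132, 0.2055]
eef_rot: [3.142, 0.0, 1.566]
force: [0.5, 0.1, 0.4]
grip_width: 0.066
grip_force: 0.0
```

Call:
carry_out(motion=[[[1, 0.6, -0.3], 0], [[1, 0.6, -0.3], 0], [[1, 0.6, -0.3], 0], [[1, 0.6, -0.3], 0], [[1, 0.6, -0.3], 0], [[1, 0.6, -0.3], 0], [[1, 0.6, -0.3], 0], [[1, 0.6, -0.3], 0]])

```text
time_s: 2.55
ee_pos: [0.4638, -0.1141, 0.265]
eef_rot: [-3.141, -0.0, 1.567]
force: [-0.7, 0.2, 0.1]
grip_width: 0.0663
grip_force: 0.0
```

```bash
cat > look.py <<'E'
from h import *
import sys
p,W,i=cloud("wrist"); o=ctrl.get_obs(); print("tcp",o["ee_pos"].round(4),"cam",i["origin"].round(3))
cv2.imwrite(f"pics/{sys.argv[1]}.png",p)
z=W[...,2]; x=W[...,0]; y=W[...,1]
ok=(x>.2)&(x<.75)&(abs(y)<.35)
m=(ok&(z>.025)&(z<.13)).astype(np.uint8)
n,l,s,c=cv2.connectedComponentsWithStats(m)
for k in range(1,n):
    if s[k,4]<100: continue
    q=l==k; zt=np.nanpercentile(z[q],90); t=q&(z>zt-.004)
    (cu,cv),r=cv2.minEnclosingCircle(np.argwhere(t)[:,::-1].astype(np.float32))
    print(s[k,4],c[k].round(),"ztop %.4f"%zt,"ctr",np.nanmean(W[t],0).round(4),"mec",ray(i,(cu,cv),zt).round(4)[:2],p[t].mean(0).round())
g=(ok&(abs(z-.018)<.008)&(p[...,2]>130)&(p[...,2].astype(int)-p[...,0]>25)).astype(np.uint8)
n,l,s,c=cv2.connectedComponentsWithStats(g)
for k in range(1,n):
    if s[k,4]>400: print("mark",s[k].tolist(),ray(i,c[k],.018).round(4))
E
python3 look.py w1
```

```text
tcp [ 0.4638 -0.1143  0.2651] cam [ 0.465 -0.048  0.442]
987 [229.  16.] ztop 0.0488 ctr [0.3664 0.0736 0.0477] mec [0.3661 0.0739] [153. 152.  55.]
955 [304.  35.] ztop 0.0486 ctr [0.4518 0.0532 0.0476] mec [0.4516 0.0531] [161. 153. 148.]
864 [233.  89.] ztop 0.0488 ctr [ 0.3655 -0.0062  0.0477] mec [ 0.3659 -0.0063] [ 69.  68. 193.]
477 [310. 151.] ztop 0.0386 ctr [ 0.4579 -0.08    0.0376] mec [ 0.4579 -0.0798] [163. 155. 150.]
253 [407. 202.] ztop 0.0384 ctr [ 0.5848 -0.1473  0.0374] mec [ 0.5844 -0.1471] [151. 148. 145.]
263 [293. 235.] ztop 0.0285 ctr [ 0.4332 -0.194   0.0275] mec [ 0.4332 -0.194 ] [157. 149. 144.]
108 [394. 329.] ztop 0.0482 ctr [ 0.5742 -0.3266  0.047 ] mec [ 0.5734 -0.3232] [142.  87.  58.]
mark [403, 0, 41, 20, 616] [0.5925 0.0878 0.018 ]
mark [399, 32, 40, 42, 1322] [0.591  0.0383 0.018 ]
mark [395, 86, 38, 39, 1188] [ 0.5894 -0.0234  0.018 ]
mark [391, 136, 37, 37, 1076] [ 0.5877 -0.0851  0.018 ]
mark [387, 183, 36, 34, 682] [ 0.5853 -0.1455  0.018 ]
```

View pics/w1.png

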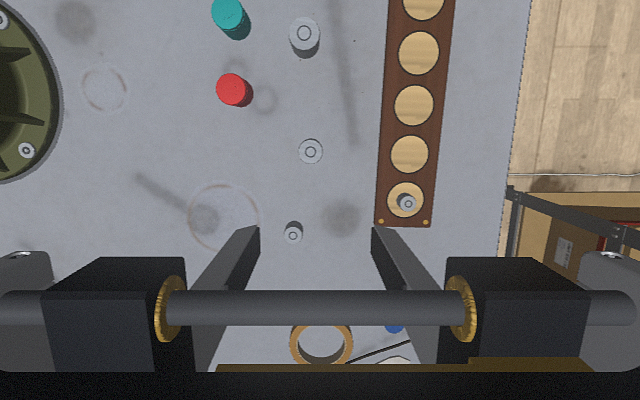

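The wrist view confirms the same layout, with w30 at (293,235), w40 at (310,151), w50 at (304,35) and the marks along column ~410. The two cameras agree to about 2 mm, so I'm going for w30.

Call:
carry_out(motion=[[[-0.39, -0.16, 0], 0], [[-0.39, -0.16, 0], 0], [[-0.39, -0.16, 0.2], 0], [[-0.39, -0.16, 0.5], 0], [[-0.39, -0.16, 0.8], 0], [[-0.39, -0.16, 1], 0], [[-0.39, -0.16, 1], 0], [[-0.39, -0.16, 1], 0], [[-0.39, -0.16, 1], 0]])

```text
time_s: 3.5
ee_pos: [0.4331, -0.1922, 0.0676]
eef_rot: [3.139, 0.001, 1.568]
force: [1.1, -1.0, -0.4]
grip_width: 0.0657
grip_force: 0.0
```

Call:
carry_out(motion=[[[0, 0, 0.1], 0], [[0, 0, 0.2], 0], [[0, 0, 0.295], 0], [[0, 0, 0.295], 0], [[0, 0, 0.295], 0]])

```text
time_s: 4.0
ee_pos: [0.4332, -0.1919, 0.0084]
eef_rot: [3.139, 0.001, 1.569]
force: [0.3, 0.4, 0.8]
grip_width: 0.0659
grip_force: 0.0
```

Call:
carry_out(motion=[[[0, 0, 0], 0], [[0, 0, 0], 0], [[0, 0, 0], 0], [[0, 0, 0], 0], [[0, 0, 0], 0], [[0, 0, 0], 0], [[0, 0, 0], 0], [[0, 0, 0], 0]], hand=1, force=30)

```text
time_s: 4.8
ee_pos: [0.4322, -0.1914, 0.0065]
eef_rot: [3.142, 0.0, 1.569]
force: [0.7, -0.3, 2.8]
grip_width: 0.0256
grip_force: 30.0
```

Call:
carry_out(motion=[[[0, 0, -0.2], 0], [[0, 0, -0.4], 0], [[0.1, 0.2, -0.5], 0], [[0.3, 0.4, -0.5], 0], [[0.535, 0.6, -0.5], 0], [[0.535, 0.78, -0.5], 0], [[0.535, 0.78, -0.5], 0], [[0.535, 0.78, -0.5], 0], [[0.535, 0.78, -0.5], 0], [[0.535, 0.78, -0.5], 0], [[0.535, 0.78, -0.5], 0]])

```text
time_s: 5.9
ee_pos: [0.5879, -0.0852, 0.1069]
eef_rot: [3.141, 0.0, 1.568]
force: [-0.0, -0.1, -1.0]
grip_width: 0.0255
grip_force: 30.0
```

```bash
python3 look.py w2
```

```text
tcp [ 0.588  -0.0851  0.1069] cam [ 0.589 -0.018  0.284]
496 [14.  8.] ztop 0.0416 ctr [0.3768 0.062  0.0407] mec [0.3783 0.0611] [65. 65. 25.]
2800 [120.  22.] ztop 0.0486 ctr [0.4531 0.0505 0.0476] mec [0.4529 0.0519] [159. 153. 148.]
2291 [ 23. 109.] ztop 0.0484 ctr [ 0.3731 -0.0072  0.0476] mec [ 0.3725 -0.0054] [ 43.  43. 168.]
1362 [155. 203.] ztop 0.0385 ctr [ 0.4592 -0.0794  0.0376] mec [ 0.46   -0.0788] [164. 156. 151.]
3255 [315. 251.] ztop 0.1285 ctr [ 0.5885 -0.086   0.1277] mec [ 0.5886 -0.0753] [147. 142. 138.]
mark [288, 15, 64, 68, 3386] [0.5918 0.0387 0.018 ]
mark [288, 100, 60, 62, 2862] [ 0.5902 -0.0228  0.018 ]
mark [287, 177, 58, 50, 2248] [ 0.5886 -0.0827  0.018 ]
```

View pics/w2.png

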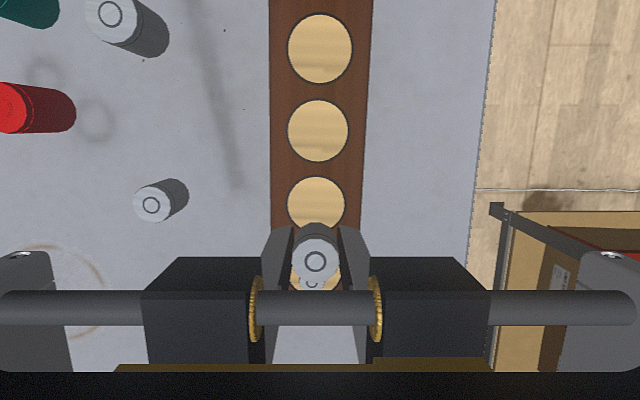

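Run:
```python
from h import *
p=cv2.imread("pics/w2.png"); i=camera_info("wrist")
c=cv2.HoughCircles(cv2.GaussianBlur(cv2.cvtColor(p,6),(0,0),1)[240:285,280:350],cv2.HOUGH_GRADIENT,1,5,param1=80,param2=10,minRadius=6,maxRadius=26)
print(c[0][:5]+[280,240,0])
print(ray(i,(316,261.5),.1304))
```

```text
[[315.5        261.5         10.60000038]
 [319.5        256.5         16.29999924]
 [323.5        259.5         16.10000038]
 [308.5        256.5         15.19999981]
 [323.5        273.5         16.20000076]]
[ 0.58882062 -0.08722543  0.1304    ]
```

Call:
carry_out(motion=[[[0.01, 0, 0.1], 0], [[0.01, 0, 0.25], 0], [[0.01, 0, 0.35], 0], [[0.01, 0, 0.4], 0], [[0.01, 0, 0.41], 0], [[0.01, 0, 0.41], 0], [[0.01, 0, 0.41], 0], [[0.01, 0, 0.41], 0]])

```text
time_s: 6.75
ee_pos: [0.5888, -0.0827, 0.0253]
eef_rot: [3.14, 0.0, 1.569]
force: [-0.6, -0.3, -1.3]
grip_width: 0.0253
grip_force: 30.0
```

Call:
carry_out(motion=[[[0, 0, 0], 0], [[0, 0, 0], 0], [[0, 0, 0], 0], [[0, 0, 0], 0], [[0, 0, -0.1], 0], [[0, 0, -0.2], 0], [[0, 0, -0.4], 0], [[0, 0, -0.6], 0], [[0, 0, -0.6], 0], [[0, 0, -0.6], 0]], hand=-0.4)

```text
time_s: 7.75
ee_pos: [0.5885, -0.0826, 0.145]
eef_rot: [3.14, 0.0, 1.569]
force: [0.3, -0.1, 0.1]
grip_width: 0.0658
grip_force: 0.0
```

Call:
carry_out(motion=[[[0, -0.2, 0], 0], [[0.02, -0.4, 0], 0], [[0.02, -0.655, 0], 0], [[0.02, -0.655, 0], 0], [[0.02, -0.655, 0.2], 0], [[0.02, -0.655, 0.4], 0], [[0.02, -0.655, 0.55], 0], [[0.02, -0.655, 0.65], 0], [[0.02, -0.655, 0.685], 0], [[0.02, -0.655, 0.685], 0], [[0.02, -0.655, 0.685], 0], [[0.02, -0.655, 0.685], 0]])

```text
time_s: 8.95
ee_pos: [0.458, -0.0785, 0.0083]
eef_rot: [3.14, 0.0, 1.569]
force: [0.3, -0.7, 0.2]
grip_width: 0.0662
grip_force: 0.0
```

Call:
carry_out(motion=[[[0, 0, 0], 0], [[0, 0, 0], 0], [[0, 0, 0], 0], [[0, 0, 0], 0], [[0, 0, 0], 0], [[0, 0, 0], 0], [[0, 0, 0], 0]], hand=1, force=40)

```text
time_s: 9.65
ee_pos: [0.4574, -0.0784, 0.0075]
eef_rot: [3.142, 0.0, 1.569]
force: [0.1, 0.1, 1.1]
grip_width: 0.0304
grip_force: 40.0
```

Call:
carry_out(motion=[[[0, 0, -0.2], 0], [[0, 0, -0.4], 0], [[0.1, 0.2, -0.5], 0], [[0.28, 0.4, -0.5], 0], [[0.28, 0.66, -0.5], 0], [[0.28, 0.66, -0.5], 0], [[0.28, 0.66, -0.5], 0], [[0.28, 0.66, -0.5], 0], [[0.28, 0.66, -0.5], 0], [[0.28, 0.66, -0.5], 0]])

```text
time_s: 10.65
ee_pos: [0.5889, -0.0229, 0.1079]
eef_rot: [3.141, 0.0, 1.569]
force: [-0.6, -0.9, -2.7]
grip_width: 0.0304
grip_force: 40.0
```

```bash
python3 look.py w3
python3 - <<'E'
from h import *
p=cv2.imread("pics/w3.png"); i=camera_info("wrist")
c=cv2.HoughCircles(cv2.GaussianBlur(cv2.cvtColor(p,6),(0,0),1)[230:295,275:355],cv2.HOUGH_GRADIENT,1,5,param1=80,param2=10,minRadius=6,maxRadius=30)
z=ctrl.get_obs()["ee_pos"][2]-.0075+.04
for q in c[0][:4]+[275,230,0]: print(q,ray(i,q[:2],z).round(4))
E
```

```text
tcp [ 0.589  -0.0229  0.1079] cam [0.59  0.044 0.285]
2141 [21. 82.] ztop 0.0483 ctr [0.3758 0.074  0.0474] mec [0.373  0.0754] [136. 136.  37.]
2618 [130. 111.] ztop 0.0485 ctr [0.453  0.0539 0.0477] mec [0.4534 0.0536] [167. 159. 153.]
2624 [ 32. 190.] ztop 0.0485 ctr [ 0.3673 -0.0055  0.0477] mec [ 0.3686 -0.0045] [ 43.  43. 179.]
1420 [316. 231.] ztop 0.1274 ctr [ 0.5898 -0.0129  0.1265] mec [ 0.5894 -0.0136] [76. 75. 76.]
587 [311. 341.] ztop 0.0383 ctr [ 0.5855 -0.1463  0.0374] mec [ 0.5855 -0.1456] [149. 145. 142.]
mark [289, 16, 64, 68, 3353] [0.5935 0.1007 0.018 ]
mark [289, 101, 60, 61, 2833] [0.5919 0.0391 0.018 ]
mark [288, 177, 57, 47, 1991] [ 0.5904 -0.0188  0.018 ]
[319.5        264.5         25.60000038] [ 0.5915 -0.0226  0.1404]
[314.5        266.5         13.39999962] [ 0.5891 -0.0236  0.1404]
[311.5 258.5  21. ] [ 0.5877 -0.0194  0.1404]
[306.5        260.5         20.20000076] [ 0.5852 -0.0205  0.1404]
```

View pics/w3.png

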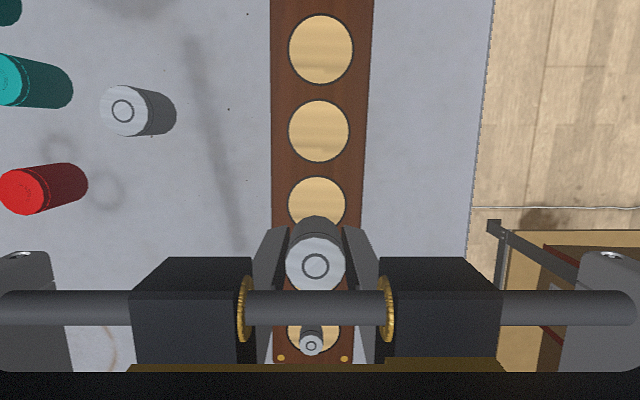

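w40 is held at (315,266), about 1 mm short of its mark. I'm nudging and placing it.

Call:
carry_out(motion=[[[0.005, 0.003, 0.1], 0], [[0.005, 0.003, 0.25], 0], [[0.005, 0.003, 0.35], 0], [[0.005, 0.003, 0.4], 0], [[0.005, 0.003, 0.41], 0], [[0.005, 0.003, 0.41], 0], [[0.005, 0.003, 0.41], 0], [[0.005, 0.003, 0.41], 0]])

```text
time_s: 11.5
ee_pos: [0.5905, -0.0216, 0.0264]
eef_rot: [3.14, 0.0, 1.569]
force: [-0.1, -0.2, -3.0]
grip_width: 0.0304
grip_force: 40.0
```

Call:
carry_out(motion=[[[0, 0, 0], 0], [[0, 0, 0], 0], [[0, 0, 0], 0], [[0, 0, 0], 0], [[0, 0, -0.1], 0], [[0, 0, -0.2], 0], [[0, 0, -0.4], 0], [[0, 0, -0.6], 0], [[0, 0, -0.6], 0], [[0, 0, -0.6], 0]], hand=-0.4)

```text
time_s: 12.5
ee_pos: [0.5903, -0.0216, 0.146]
eef_rot: [3.14, 0.0, 1.569]
force: [-0.6, 0.2, -0.8]
grip_width: 0.0662
grip_force: 0.0
```

Call:
carry_out(motion=[[[0.1, -0.2, 0], 0], [[0.25, -0.4, 0], 0], [[0.378, -0.69, 0], 0], [[0.378, -0.69, 0], 0], [[0.378, -0.69, 0.1], 0], [[0.378, -0.69, 0.3], 0], [[0.378, -0.69, 0.5], 0], [[0.378, -0.69, 0.63], 0], [[0.378, -0.69, 0.67], 0], [[0.378, -0.69, 0.67], 0], [[0.378, -0.69, 0.67], 0], [[0.378, -0.69, 0.67], 0]])

```text
time_s: 13.7
ee_pos: [0.453, 0.0543, 0.0126]
eef_rot: [3.14, -0.0, 1.569]
force: [0.5, 0.3, 0.3]
grip_width: 0.0657
grip_force: 0.0
```

Call:
carry_out(motion=[[[0, 0, 0], 0], [[0, 0, 0], 0], [[0, 0, 0], 0], [[0, 0, 0], 0], [[0, 0, 0], 0], [[0, 0, 0], 0], [[0, 0, 0], 0]], hand=1, force=50)

```text
time_s: 14.4
ee_pos: [0.4521, 0.0542, 0.0116]
eef_rot: [-3.141, -0.0, 1.569]
force: [-2.3, -0.1, 5.8]
grip_width: 0.0349
grip_force: 50.0
```

Call:
carry_out(motion=[[[0, 0, -0.2], 0], [[0, 0, -0.4], 0], [[0, 0.2, -0.5], 0], [[-0.075, 0.45, -0.5], 0], [[-0.075, 0.695, -0.5], 0], [[-0.075, 0.695, -0.5], 0], [[-0.075, 0.695, -0.5], 0], [[-0.075, 0.695, -0.5], 0], [[-0.075, 0.695, -0.5], 0], [[-0.075, 0.695, -0.5], 0]])

```text
time_s: 15.4
ee_pos: [0.5907, 0.0391, 0.112]
eef_rot: [3.141, -0.0, 1.569]
force: [-0.6, 0.6, -4.8]
grip_width: 0.0354
grip_force: 50.0
```

```bash
python3 look.py w4
python3 - <<'E'
from h import *
p=cv2.imread("pics/w4.png"); i=camera_info("wrist")
c=cv2.HoughCircles(cv2.GaussianBlur(cv2.cvtColor(p,6),(0,0),1)[230:295,275:355],cv2.HOUGH_GRADIENT,1,5,param1=80,param2=10,minRadius=10,maxRadius=18)
z=ctrl.get_obs()["ee_pos"][2]-.0116+.05
for q in c[0][:4]+[275,230,0]: print(q,ray(i,q[:2],z).round(4))
E
```

```text
tcp [0.5908 0.0391 0.112 ] cam [0.591 0.106 0.289]
2512 [92. 16.] ztop 0.0583 ctr [0.4343 0.1781 0.0576] mec [0.4351 0.1838] [159. 153. 149.]
5102 [323.  35.] ztop 0.0885 ctr [0.5961 0.1591 0.0876] mec [0.596  0.1614] [168. 160. 155.]
342 [ 4. 83.] ztop 0.0328 ctr [0.3525 0.1367 0.0311] mec [0.3525 0.1368] [64. 63. 32.]
2605 [ 30. 164.] ztop 0.0485 ctr [0.3685 0.076  0.0477] mec [0.3703 0.0776] [148. 148.  40.]
1308 [315. 225.] ztop 0.1281 ctr [0.5918 0.0508 0.1271] mec [0.5914 0.0485] [78. 77. 77.]
1240 [ 59. 255.] ztop 0.0478 ctr [ 3.755e-01 -3.000e-04  4.690e-02] mec [ 0.3688 -0.0035] [ 35.  35. 143.]
879 [313. 342.] ztop 0.0462 ctr [ 0.5894 -0.0843  0.0453] mec [ 0.5894 -0.0833] [148. 144. 140.]
mark [289, 101, 59, 60, 2771] [0.5935 0.101  0.018 ]
mark [288, 176, 57, 43, 1634] [0.5921 0.0456 0.018 ]
[315.5        268.5         16.20000076] [0.5914 0.0401 0.1504]
[313.5        273.5         16.29999924] [0.5904 0.0375 0.1504]
[310.5        266.5         11.80000019] [0.589  0.0411 0.1504]
[291.5        273.5         12.69999981] [0.58   0.0376 0.1504]
```

View pics/w4.png

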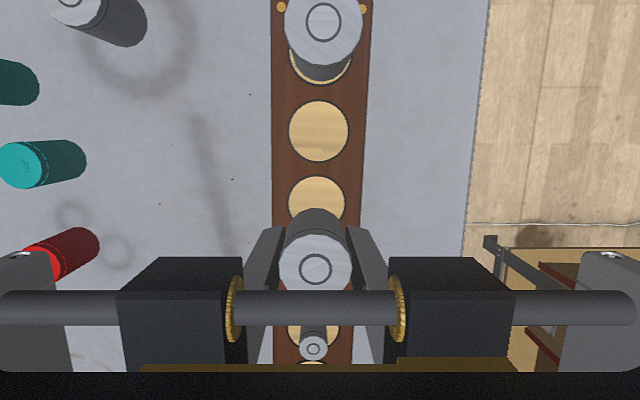

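w50 is held with its ring at (315,268), within about 1 mm of the mark.

Call:
carry_out(motion=[[[-0.004, 0.001, 0.1], 0], [[-0.004, 0.001, 0.25], 0], [[-0.004, 0.001, 0.35], 0], [[-0.004, 0.001, 0.4], 0], [[-0.004, 0.001, 0.41], 0], [[-0.004, 0.001, 0.41], 0], [[-0.004, 0.001, 0.41], 0], [[-0.004, 0.001, 0.41], 0]])

```text
time_s: 16.25
ee_pos: [0.5918, 0.0382, 0.0304]
eef_rot: [3.14, -0.0, 1.569]
force: [0.9, 0.0, -3.0]
grip_width: 0.0354
grip_force: 50.0
```

Call:
carry_out(motion=[[[0, 0, 0], 0], [[0, 0, 0], 0], [[0, 0, 0], 0], [[0, 0, 0], 0], [[0, 0, -0.1], 0], [[0, 0, -0.2], 0], [[0, 0, -0.4], 0], [[0, 0, -0.6], 0], [[0, 0, -0.6], 0], [[0, 0, -0.6], 0]], hand=-0.4)

```text
time_s: 17.25
ee_pos: [0.5916, 0.0382, 0.15]
eef_rot: [3.14, -0.0, 1.569]
force: [-0.0, -0.1, -1.0]
grip_width: 0.066
grip_force: 0.0
```

Call:
carry_out(motion=[[[0.1, -0.25, 0], 0], [[0.3, -0.5, 0], 0], [[0.55, -0.79, 0], 0], [[0.762, -0.79, 0], 0], [[0.762, -0.79, 0], 0], [[0.762, -0.79, 0.1], 0], [[0.762, -0.79, 0.3], 0], [[0.762, -0.79, 0.5], 0], [[0.762, -0.79, 0.63], 0], [[0.762, -0.79, 0.66], 0], [[0.762, -0.79, 0.66], 0], [[0.762, -0.79, 0.66], 0]])

```text
time_s: 18.45
ee_pos: [0.4342, 0.191, 0.0184]
eef_rot: [3.14, -0.0, 1.569]
force: [-0.3, -1.3, -0.1]
grip_width: 0.0655
grip_force: 0.0
```

Call:
carry_out(motion=[[[0, 0, 0], 0], [[0, 0, 0], 0], [[0, 0, 0], 0], [[0, 0, 0], 0], [[0, 0, 0], 0], [[0, 0, 0], 0], [[0, 0, 0], 0]], hand=1, force=60)

```text
time_s: 19.15
ee_pos: [0.4334, 0.1909, 0.0179]
eef_rot: [-3.141, -0.0, 1.569]
force: [-4.5, -0.4, 6.7]
grip_width: 0.0405
grip_force: 60.0
```

Call:
carry_out(motion=[[[0, 0, -0.2], 0], [[0, 0, -0.4], 0], [[-0.2, 0, -0.5], 0], [[-0.45, 0.2, -0.5], 0], [[-0.45, 0.4, -0.5], 0], [[-0.45, 0.65, -0.5], 0], [[-0.45, 0.797, -0.5], 0], [[-0.45, 0.797, -0.5], 0], [[-0.45, 0.797, -0.5], 0], [[-0.45, 0.797, -0.5], 0], [[-0.45, 0.797, -0.5], 0]])

```text
time_s: 20.25
ee_pos: [0.5921, 0.1008, 0.1176]
eef_rot: [-3.141, 0.0, 1.569]
force: [-0.5, 0.3, -5.5]
grip_width: 0.0402
grip_force: 60.0
```

```bash
python3 look.py w5
python3 - <<'E'
from h import *
p=cv2.imread("pics/w5.png"); i=camera_info("wrist")
c=cv2.HoughCircles(cv2.GaussianBlur(cv2.cvtColor(p,6),(0,0),1)[230:310,265:365],cv2.HOUGH_GRADIENT,1,5,param1=80,param2=10,minRadius=12,maxRadius=22)
z=ctrl.get_obs()["ee_pos"][2]-.0179+.06
for q in c[0][:4]+[265,230,0]: print(q,ray(i,q[:2],z).round(4))
E
```

```text
tcp [0.5923 0.1008 0.1177] cam [0.593 0.167 0.295]
2295 [200.  21.] ztop 0.0487 ctr [0.5093 0.2399 0.0478] mec [0.5084 0.2408] [155. 155.  50.]
4068 [321. 131.] ztop 0.0886 ctr [0.5962 0.1633 0.0877] mec [0.5962 0.1635] [166. 158. 154.]
1199 [ 14. 159.] ztop 0.0475 ctr [0.3511 0.138  0.0466] mec [0.3485 0.1392] [104. 103.  34.]
1133 [316. 219.] ztop 0.1282 ctr [0.5929 0.1132 0.1272] mec [0.5929 0.1102] [75. 74. 74.]
2086 [ 50. 234.] ztop 0.0485 ctr [0.3684 0.0784 0.0478] mec [0.3682 0.076 ] [143. 142.  36.]
253 [ 74. 332.] ztop 0.0484 ctr [ 0.3777 -0.0109  0.0475] mec [ 0.379  -0.0111] [ 30.  31. 162.]
1215 [314. 344.] ztop 0.0564 ctr [ 0.5913 -0.0211  0.0556] mec [ 0.5913 -0.0207] [149. 145. 141.]
mark [289, 175, 55, 39, 1405] [0.5939 0.109  0.018 ]
[314.5        273.5         15.80000019] [0.5924 0.101  0.1598]
[319.5        275.5         14.69999981] [0.5947 0.1    0.1598]
[314.5        268.5         13.39999962] [0.5924 0.1035 0.1598]
```

View pics/w5.png

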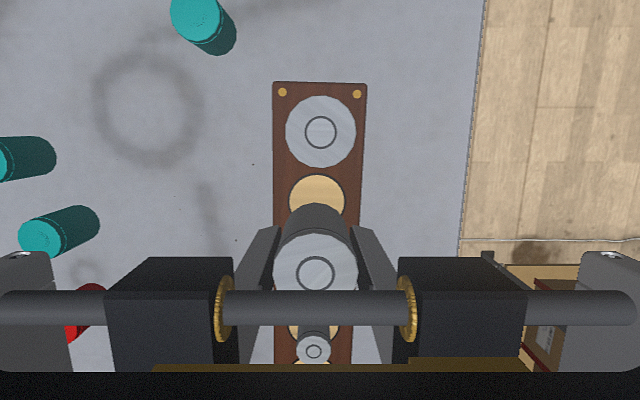

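w60 is held with its ring at (315,273), and it's aligned with the mark. Lowering it.

Call:
carry_out(motion=[[[0, 0.003, 0.1], 0], [[0, 0.003, 0.25], 0], [[0, 0.003, 0.35], 0], [[0, 0.003, 0.4], 0], [[0, 0.003, 0.407], 0], [[0, 0.003, 0.407], 0], [[0, 0.003, 0.407], 0], [[0, 0.003, 0.407], 0]])

```text
time_s: 21.1
ee_pos: [0.5939, 0.1006, 0.0369]
eef_rot: [3.14, -0.0, 1.569]
force: [0.4, -0.3, -6.5]
grip_width: 0.0404
grip_force: 60.0
```

Call:
carry_out(motion=[[[0, 0, 0], 0], [[0, 0, 0], 0], [[0, 0, 0], 0], [[0, 0, 0], 0], [[0, 0, -0.1], 0], [[0, 0, -0.2], 0], [[0, 0, -0.4], 0], [[0, 0, -0.7], 0], [[0, -0.5, -0.9], 0], [[0, -1, -0.9], 0], [[0, -1, -0.9], 0], [[0, -1, -0.9], 0]], hand=-0.4)

```text
time_s: 22.3
ee_pos: [0.3992, 0.1008, 0.215]
eef_rot: [3.141, -0.0, 1.569]
force: [0.2, 0.6, 1.5]
grip_width: 0.066
grip_force: 0.0
```

Call:
carry_out(motion=[[[-0.25, 0, 0], 0], [[-0.5, 0, 0], 0], [[-0.75, 0, 0], 0], [[-1, 0, 0], 0], [[-1, 0, 0], 0], [[-1, 0, 0], 0], [[-1, 0, 0], 0]])

```text
time_s: 23.0
ee_pos: [0.4008, -0.0982, 0.2148]
eef_rot: [3.141, -0.0, 1.57]
force: [1.0, 0.5, -0.3]
grip_width: 0.0659
grip_force: 0.0
```

```bash
sed 's/"wrist"/"top"/' look.py > lt.py; python3 lt.py t2
python3 - <<'E'
import cv2
p=cv2.imread("pics/t2.png"); cv2.imwrite("pics/t2c.png",cv2.resize(p[145:215,240:400],None,fx=5,fy=5,interpolation=cv2.INTER_CUBIC))
E
python3 look.py w6
```

```text
tcp [ 0.4009 -0.098   0.2148] cam [ 0.278 -0.009  1.365]
277 [265. 173.] ztop 0.0924 ctr [0.5947 0.1646 0.091 ] mec [0.5937 0.1638] [131. 130. 131.]
209 [287. 175.] ztop 0.0810 ctr [0.5928 0.1014 0.0794] mec [0.5932 0.101 ] [130. 129. 131.]
150 [309. 177.] ztop 0.0704 ctr [0.5902 0.0392 0.0689] mec [0.5897 0.0389] [131. 130. 131.]
107 [329. 178.] ztop 0.0602 ctr [ 0.5898 -0.0223  0.0589] mec [ 0.5889 -0.0211] [131. 130. 131.]
135 [237. 203.] ztop 0.0531 ctr [0.5078 0.2445 0.0515] mec [0.5062 0.2436] [125. 126.  67.]
132 [293. 254.] ztop 0.0534 ctr [0.3638 0.0766 0.0518] mec [0.3642 0.0766] [131. 132.  68.]
117 [321. 255.] ztop 0.0536 ctr [ 0.3633 -0.0028  0.0517] mec [ 0.3634 -0.0047] [ 59.  60. 155.]
137 [270. 264.] ztop 0.0534 ctr [0.3342 0.1414 0.0519] mec [0.3346 0.1416] [131. 132.  70.]
tcp [ 0.4009 -0.0979  0.2148] cam [ 0.401 -0.031  0.392]
1184 [280.  17.] ztop 0.0486 ctr [0.3661 0.0731 0.0476] mec [0.3658 0.0737] [155. 154.  56.]
500 [505.   6.] ztop 0.0592 ctr [0.5914 0.0803 0.0601] mec [0.5927 0.0816] [77. 75. 74.]
1950 [507.  53.] ztop 0.0661 ctr [0.591  0.0379 0.0653] mec [0.5904 0.0378] [154. 150. 146.]
1005 [281. 100.] ztop 0.0486 ctr [ 0.3651 -0.0059  0.0476] mec [ 0.3654 -0.0058] [ 70.  69. 197.]
1107 [494. 117.] ztop 0.0561 ctr [ 0.5898 -0.0229  0.0553] mec [ 0.5889 -0.0229] [154. 150. 146.]
610 [483. 175.] ztop 0.0462 ctr [ 0.5882 -0.0852  0.0452] mec [ 0.5874 -0.085 ] [148. 144. 142.]
345 [471. 226.] ztop 0.0382 ctr [ 0.5845 -0.1469  0.0373] mec [ 0.5837 -0.1465] [150. 147. 145.]
mark [467, 36, 38, 47, 518] [0.5809 0.0368 0.018 ]
mark [460, 96, 38, 44, 642] [ 0.5812 -0.0233  0.018 ]
mark [453, 152, 41, 40, 716] [ 0.5816 -0.0826  0.018 ]
mark [447, 203, 40, 38, 765] [ 0.5836 -0.1439  0.018 ]
mark [337, 349, 60, 15, 434] [ 0.4715 -0.337   0.018 ]
```

View pics/t2c.png

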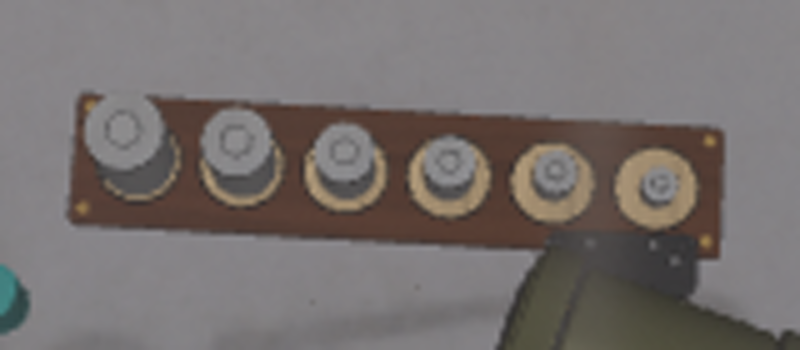

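View pics/w6.png

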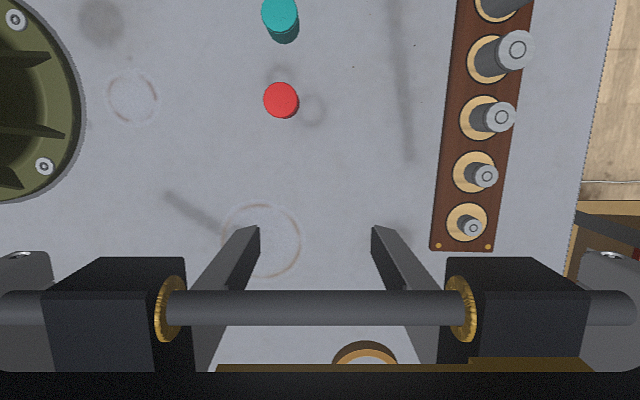

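All four weights stand upright and rise in order. In the top crop they run from (123,130) down to (660,183), each within about 1 mm of its mark's centre, and nothing else has moved.

```bash
python3 -c "
from station import ctrl
print(ctrl.hand_in())"
```

```text
the job is handed in; nothing more can be done
None
```

I placed w30, w40, w50 and w60 upright on the four empty marks, each within about 1 mm of centre, so the row rises from shortest to tallest; the job was handed in at about 23 s.

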